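# Push the tip rack into the corner of its locating rail

### The arm

A 6-joint arm with a two-finger parallel gripper is mounted at the origin on the work surface. World frame = base frame: x ahead of the robot, y to its left, z up, the work surface at z = 0. Lengths are in m, angles in rad, forces in N, time in s.
With the tool pointing down it reaches from about 0.3 to 0.775 m from the base axis. Payload 14.6 kg.
Tool frame: the origin (TCP) lies at the very end of the fingers, on their centre line; the grasp point (between the pads) lies 19 mm behind it; z points along the fingers, x is the direction in which the jaws open and shut, and the axes are right-handed (so a half turn about z gives the same grasp; the last joint's range is limited). The gripper opens to 94 mm and grips with 3 to 60 N. Pads are 16 mm wide; open, the fingers measure 119 mm over their backs; the gripper's body (75 mm by 177 mm) begins 78 mm behind the grasp point.
Start: joints at [1.056, 0.3, 1.521, -0, 1.321, -0.067], TCP at [0.238, 0.496, 0.205] pointing down, gripper open.
Joint ranges: [-3.03, 3.03], [-0.79, 2.21], [0.23, 2.52], [-1.04, 4.18], [0, 3.07], [-2.55, 2.55]. Speed limits (rad/s): [2.22, 2.22, 2.57, 3.14, 3.14, 3.14].

### API

Orientations are given as [roll, pitch, yaw] about the fixed x, y, z axes, in that order (R = Rz(yaw) Ry(pitch) Rx(roll)).
In Python, from station import ctrl gives the robot as it stands.
- The arm moves only by the shell command python3 -m inch 'ROWS' [FORCE]. ROWS is JSON, one flat list of numbers, 7 for each row, row after row: the shift along the tool's x, y, z in cm, then the turn, a rotation vector about the tool's x, y, z in rad, then the opening, from 0 (shut) to 1 (fully open). In form: [tx, ty, tz, wx, wy, wz, claw, tx, ty, tz, wx, wy, wz, claw, ...]. A call has 1 to 20 rows; each row shifts and turns the commanded pose from where the row before left it, along the tool's axes as they then stand; what a row does not reach is not made up. A row lasts 1/8 s, in which the tool goes at most 62.5 mm and 10.7 degrees, less where a joint would pass 70% of its speed; a pose out of reach is approached as far as the arm can. A call is refused whole if a number of a shift passes 6.25 or a number of a turn 0.188, either way. A call with a gripper value outside its range is refused whole. The fingers move at their own pace and stop on an object; FORCE is the grip in N (left out, the last holds). Time passes only in rows, so rows that do not move let the fingers close. It gives the time, the measured TCP pose, the force and the opening at its end, in the units of the state.
- ctrl.get_obs(): the state, without advancing time (a new reading comes with each control period).
- ctrl.camera(name): name is "scene" or "top" or "wrist"; returns (picture, depth): 400x640x3 uint8, red, green, blue; 400x640 float32, m along the optical axis (not along the pixel's ray), 0 where there is no reading.
- ctrl.camera_params(name): a dict with "vertical_fov" (degrees; the focal length in pixels is half the picture's height over the tangent of half this angle, whatever the lens; pixels are square), "cx", "cy" (the principal point, pixels), "camera_from_world" (4x4, takes a point from world to camera coordinates); the wrist camera has in their place "mount" (4x4, takes a point from camera to tool coordinates, whose origin is the TCP and whose axes are the tool frame's). Camera axes: x right, y down, z forward; pixel columns grow to the right and rows downward; lengths in m; the calibration is good to about 2 mm. A picture is of the moment at which its call begins: read the wrist's pose just before it. camera_params takes no time and is no camera call.
- ctrl.hand_in(): hands the job in, once; it reports no verdict.
Trained networks look in the newest picture that a camera, given by its name, has taken for a name from the list of things; names that differ only in an ending like _2 or _b are one class to them, and where a whole thing is asked for, a point or a joint stands for the part that bears it (a point fixed in the world has none). Each returns a list of dicts, best first, with "score" (0 to 1); they miss things now and then, are a little off and sometimes report something else, mostly with a low value. They report only what shows in the picture. A call takes as long as a camera call. They do not tell look-alikes from the thing itself.
- ctrl.spot_in(camera, label): "bbox" ([centre column, centre row, width, height] in pixels, round what is visible of it).
- ctrl.place_of(camera, label): "centre" ([column, row] in pixels: a listed point, or the origin of a listed thing).
The state is a dict: "time_s": time; "qpos": joint angles; "joint_vel": joint speeds; "tau": joint torques, N m; "ee_pos": TCP position; "eef_rot": TCP orientation; "force": force on the tool from outside, world axes, zero at the start; "moment": the same for the moment, N m; "grip_width": finger opening in m.
Only numpy, scipy, OpenCV 4.12 (cv2) and the standard library are available. Lean on these libraries where they do the work, as an engineer would, in place of code of your own. Each camera call takes 0.05 s, during which the arm holds its last target. There are 200 camera calls.

### The job

With the fingertips, push the open pink pipette-tip rack along the bench into the corner between the long aluminium rail and the blue end stop, so that it lies square with one long side flush against the rail and one short end flush against the blue stop. Keep it on the bench: do not lift or tip it. Leave everything else where it stands, and draw the hand clear when the rack is home.

Things in the scene. Friction and masses are not known exactly. Their poses are not given: they have to be found in the camera images.
- tip_rack: Open pink pipette-tip rack, a box 86 mm (its x) by 128 mm (its y, the long way), 50 mm high to its deck, with rows of darker pink tip tops reaching 56 mm. Loose, 0.2 to 0.42 kg, slides upright on the bench. Origin: centre of its underside; z up. At the start its long way is within about 0.35 rad of the rail's.
- rail: Bare aluminium locating rail fixed to the bench, 520 mm long (its y), 20 mm thick (its x), 30 mm high (32 mm with its dark inlay). Origin: centre of its underside. The rack lies on its -x side, the robot's side; that face is at x = -10 mm in its frame. It is turned on the bench by a different angle each time.
- blue_stop: Blue block fixed at one end of the rail (left or right), on the robot's side and touching it: 90 mm long (its x, square to the rail), 24 mm thick (its y, along the rail), 36 mm high, screw heads to 40 mm. Origin: centre of its underside, 230 mm along the rail from its centre, 55 mm from its centre line; axes parallel to the rail's. The rack belongs on its inner side, towards the rail's middle.
- yellow_stop: Yellow end stop, the same block at the other end of the rail (the two are swapped from time to time). Not the one to use.
- blue_rack: Bystander: closed light-blue tip rack with a clear lid, 86 x 128 mm, 72 mm high, off to the robot's right. Origin: centre of its underside.
- vial: Bystander: small vial with a black cap, 28 mm across, 48 mm high, standing about 180 mm on the robot's side of the rail, in front of one of the stops. Origin: centre of its underside.
- jar: Bystander: small jar with an orange cap, 40 mm across, 50 mm high, standing likewise in front of the other stop. Origin: centre of its underside.
- amber_bottle: Bystander: amber bottle with a white cap, 70 mm across, 160 mm high, off to the robot's left. Origin: centre of its underside.
- clear_bottle: Bystander: clear bottle with a blue cap, 70 mm across, 150 mm high, off to the robot's right. Origin: centre of its underside.
- vial_block: Bystander: dark blue block of capped tubes, 70 x 120 mm, 43 mm high, off to the robot's left. Origin: centre of its underside.
Not all that is in view belongs to the job. Of the things shaped like the blue_stop, the blue one is meant.

How it is judged:
By the outcome, as a careful person would: the job done as asked, in the order asked, and still so for the second after the job is handed in, with the robot touching nothing.
It also fails if it takes over 48 s, if anything falls off the work surface, if the arm or the gripper's body presses on something with over 40 N, if the wrist force passes 120 N, or if a joint passes its speed limit or range.

## Working session

There is one attempt and no reset: what is moved stays moved. The work goes in short steps, Python scripts to look and compute and a shell command to move; the robot and the scene stay as the last step left them, time stands still between calls to the robot, and variables do not carry over. Pictures are saved under pics/ and viewed, about 8 in all and at most 12, crops included, and the job is handed in when it is done.

```bash
ls; mkdir -p pics; cat > h.py <<'E'
import numpy as np, cv2
from station import ctrl
from scipy.spatial.transform import Rotation as R
def obs():
    o=ctrl.get_obs(); print('t',round(o['time_s'],2),'p',np.round(o['ee_pos'],4),'r',np.round(o['eef_rot'],3),'f',np.round(o['force'],1),'w',round(o['grip_width'],3)); return o
def cloud(name):
    o=ctrl.get_obs(); pic,d=ctrl.camera(name); p=ctrl.camera_params(name)
    h,w=d.shape; f=h/2/np.tan(np.radians(p['vertical_fov'])/2)
    v,u=np.mgrid[:h,:w]
    P=np.stack([(u-p['cx'])/f*d,(v-p['cy'])/f*d,d],-1)
    if 'mount' in p:
        M=np.array(p['mount']);T=np.eye(4);T[:3,:3]=R.from_euler('xyz',o['eef_rot']).as_matrix();T[:3,3]=o['ee_pos'];M=T@M
    else: M=np.linalg.inv(np.array(p['camera_from_world']))
    W=P@M[:3,:3].T+M[:3,3]; W[d==0]=np.nan
    return pic,W
def save(n,pic): cv2.imwrite('pics/'+n+'.png',pic[:,:,::-1])
E
python3 - <<'E'
from h import *
o=obs()
for c in ['top','scene']:
    pic,W=cloud(c); save(c+'0',pic); np.save(c+'0.npy',W)
    if c=='top':
        for l in ['tip_rack','rail','blue_stop','yellow_stop','vial','jar','blue_rack']:
            for r in ctrl.place_of(c,l)[:2]:
                u,v=np.round(r['centre']).astype(int); print(l,round(r['score'],2),u,v,np.round(W[np.clip(v,0,399),np.clip(u,0,639)],3))
E
```

```text
pics
t 0.0 p [0.238  0.4955 0.2049] r [-3.142e+00  1.000e-03  1.123e+00] f [ 0.5 -0.5  0.8] w 0.094
tip_rack 0.66 353 218 [ 0.516 -0.069  0.051]
rail 0.94 339 180 [ 0.643 -0.027  0.037]
rail 0.39 414 182 [ 0.629 -0.271  0.038]
blue_stop 0.68 412 184 [ 0.623 -0.265  0.035]
blue_stop 0.53 458 150 [ 0.731 -0.42   0.033]
yellow_stop 0.62 278 214 [0.536 0.174 0.041]
vial 0.53 294 246 [0.432 0.124 0.032]
jar 0.71 415 224 [ 0.492 -0.266  0.055]
blue_rack 0.91 476 255 [ 0.389 -0.447  0.079]
```

View pics/top0.png

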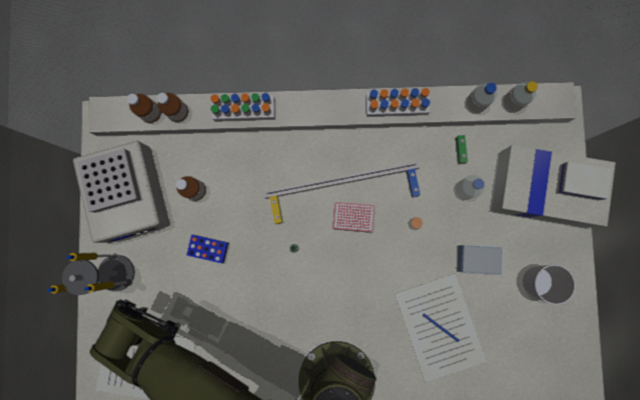

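```bash
cat > m.py <<'E'
from h import *
def rackmask(pic,W,lo=.03,hi=.075):
    hsv=cv2.cvtColor(pic,cv2.COLOR_RGB2HSV); 
    m=((hsv[...,0]>150)|(hsv[...,0]<5))&(hsv[...,1]>50)&(W[...,2]>lo)&(W[...,2]<hi)
    n,l,s,_=cv2.connectedComponentsWithStats(m.astype(np.uint8))
    return l==1+np.argmax(s[1:,4])
def rect(P):
    (c,s,a)=cv2.minAreaRect(P[:,:2].astype(np.float32)*1000); return np.round(c,1),np.round(s,1),round(a,2)
E
python3 - <<'E'
from m import *
pic=cv2.imread('pics/top0.png')[:,:,::-1]; pic=np.ascontiguousarray(pic); W=np.load('top0.npy')
m=rackmask(pic,W); print('rack',m.sum(),rect(W[m]))
for u,v in [(339,180),(412,184),(278,214),(353,218)]: print(pic[v,u])
# rail: points height .022-.045 in band
z=W[...,2]; b=(z>.02)&(z<.045)&~m
n,l,s,c=cv2.connectedComponentsWithStats(b.astype(np.uint8))
for i in range(1,n):
    if s[i,4]>60: print(i,s[i],rect(W[l==i]))
E
```

```text
rack 353 (array([521.4, -70.4]), array([104.1,  68. ]), 82.99)
[125 124 126]
[ 52  79 133]
[150 132  45]
[139 114 118]
396 [ 90 118 483  17 935] (array([ 8.255e+02, -4.000e-01]), array([1592.6,    8.6]), 89.96)
503 [456 135  12  29 242] (array([ 735.6, -431.4]), array([90.9, 28.2]), 2.34)
504 [146 145  22  85 226] (array([640. , 572.5]), array([280.8,  41.1]), 6.14)
505 [492 150  12  62 143] (array([ 628.2, -543.4]), array([ 20.4, 199.1]), 83.68)
506 [ 263  162  157   62 1459] (array([601.9, -40.4]), array([110.8, 520.5]), 9.57)
542 [186 234  42  30 769] (array([431.1, 411.4]), array([123.1,  70.4]), 76.04)
561 [541 268  18  30 138] (array([ 291.6, -688.7]), array([41.5, 92.7]), 77.65)
598 [303 358  21  15  63] (array([51.5, 68.9]), array([22.7, 71.9]), 30.95)
```

The top view shows the rail running from (267,195) to (418,166). The blue stop is at its right end (413,182), the pink rack at (353,217), the jar at (415,223) and the vial at (294,247). I'll move the hand over to the robot's side of the rack and look from close by.

```bash
python3 -m inch '[-3.67,3.45,0,0,0,0,1,-3.67,3.45,0,0,0,0,1,-3.67,3.45,0,0,0,0,1,-3.67,3.45,0,0,0,0,1,-3.67,3.45,0,0,0,0,1,-3.67,3.45,0,0,0,0,1,-3.67,3.45,0,0,0,0,1,-3.67,3.45,0,0,0,0,1,-3.67,3.45,0,0,0,0,1,-3.67,3.45,0,0,0,0,1,-3.67,3.45,0,0,0,0,1,-3.67,3.45,0,0,0,0,1,0,0,0,0,0,-0.154,1,0,0,0,0,0,-0.154,1,0,0,0,0,0,-0.154,1,0,0,0,0,0,-0.154,1,0,0,0,0,0,0,1,0,0,0,0,0,0,1]'
python3 - <<'E'
from m import *
obs(); print(np.round(ctrl.camera_params('wrist')['mount'],3))
pic,W=cloud('wrist'); save('w1',pic); np.save('w1.npy',W)
E
```

```text
time_s: 2.7
ee_pos: [0.4206, -0.0805, 0.2055]
eef_rot: [3.142, 0.0, 1.736]
force: [-1.1, -1.0, 0.1]
grip_width: 0.0939
t 2.7 p [ 0.4206 -0.0805  0.2055] r [3.142 0.    1.736] f [-1.1 -1.   0.1] w 0.094
[[ 1.    -0.001 -0.001  0.   ]
 [ 0.001  0.971  0.24  -0.068]
 [ 0.    -0.24   0.971 -0.179]
 [ 0.     0.     0.     1.   ]]
```

View pics/w1.png

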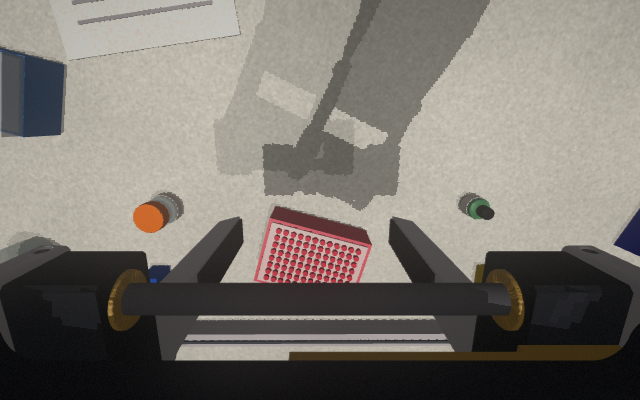

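The wrist view shows the rack at (315,250), its near long side running from (275,208) to (371,243). The jar is at (155,212), the vial at (478,208), and the rail behind at row ~335.

```bash
python3 - <<'E'
from m import *
pic=np.ascontiguousarray(cv2.imread('pics/w1.png')[:,:,::-1]); W=np.load('w1.npy')
m=rackmask(pic,W,.04,.065); print(m.sum(),rect(W[m]))
P=W[m]
# near edge points per y bin (min x)
xs=[];ys=[]
for y in np.arange(P[:,1].min()+.006,P[:,1].max()-.006,.004):
    s=P[abs(P[:,1]-y)<.002]
    xs.append(np.percentile(s[:,0],1)); ys.append(y); 
print(np.round(np.c_[ys,xs],4).tolist())
k=np.polyfit(ys,xs,1); print('near edge angle of long way', -np.arctan(k[0]), k)
for n,b in (('jar',(pic[...,0]>170)&(pic[...,2]<80)&(W[...,2]>.03)),):
    print(n,np.nanmean(W[b],0))
z=W[...,2]; v=(z>.025)&(z<.06)&(np.abs(W[...,1]-.12)<.05)&(np.abs(W[...,0]-.43)<.05); print('vial',W[v].mean(0),np.ptp(W[v],axis=0))
# rail in wrist view
r=(z>.02)&(z<.036)&(W[...,0]>.58)&(W[...,0]<.72)&(abs(W[...,1]+.04)<.2); print('rail',r.sum(), rect(W[r]) if r.sum() else '')
T=np.load('top0.npy'); z=T[...,2]; v=(z>.06)&(abs(T[...,0]-.62)<.06)&(abs(T[...,1]+.46)<.08); print('clear bottle',T[v].min(0),T[v].max(0))
E
```

```text
2162 (array([523.1, -68.5]), array([128.6,  86.8]), 84.03)
[[-0.131, 0.4953], [-0.127, 0.4735], [-0.123, 0.4738], [-0.119, 0.4743], [-0.115, 0.4747], [-0.111, 0.4752], [-0.107, 0.4758], [-0.103, 0.4762], [-0.099, 0.4764], [-0.095, 0.4767], [-0.091, 0.4773], [-0.087, 0.4778], [-0.083, 0.478], [-0.079, 0.4789], [-0.075, 0.4791], [-0.071, 0.4794], [-0.067, 0.4797], [-0.063, 0.4804], [-0.059, 0.4808], [-0.055, 0.4813], [-0.051, 0.4817], [-0.047, 0.4823], [-0.043, 0.4824], [-0.039, 0.483], [-0.035, 0.4835], [-0.031, 0.4842], [-0.027, 0.4845], [-0.023, 0.4849], [-0.019, 0.4853], [-0.015, 0.4858], [-0.011, 0.4864], [-0.007, 0.4868]]
near edge angle of long way -0.07853184356890773 [0.07869368 0.48591055]
jar [ 0.50991425 -0.14787172  0.05351107]
vial [0.42610095 0.12500156 0.0359624 ] [0.02726986 0.02520099 0.02509695]
rail 4394 (array([649.4, -42.8]), array([ 22.8, 380.3]), 9.68)
clear bottle [ 0.56030442 -0.539957    0.06046219] [ 0.63918067 -0.4077286   0.16084148]
```

```bash
python3 -m inch '[-0.1,0.2,3.7,0,0,-0.004,0.85,-0.1,0.2,3.7,0,0,0,0.85,-0.1,0.2,3.7,0,0,0,0.85,-0.1,0.2,3.7,0,0,0,0.85,-0.1,0.2,3.7,0,0,0,0.85,0,1,0,0,0,0,0.85,0,1,0,0,0,0,0.85,0,0.6,0,0,0,0,0.85,0,0.6,0,0,0,0,0.85,0,0.6,0,0,0,0,0.85,0,0.6,0,0,0,0,0.85,0,0.6,0,0,0,0,0.85,0,0.6,0,0,0,0,0.85,0,0.6,0,0,0,0,0.85,0,0.6,0,0,0,0,0.85,0,0.6,0,0,0,0,0.85,0,0.6,0,0,0,0,0.85]'
cat > look.py <<'E'
import sys
from m import *
o=obs(); C=np.array([648.0,-33.0]); a=np.radians(9.65); ex=np.array([np.cos(a),np.sin(a)]); ey=np.array([-ex[1],ex[0]])
d=o['ee_pos'][:2]*1000-C; print('tcp rail',np.round([d@ex,d@ey],1))
cam=sys.argv[1]; pic,W=cloud(cam); save(sys.argv[2],pic); np.save('last.npy',W)
m=rackmask(pic,W,.04,.065); c,s,t=rect(W[m]); t=(t-9.65+45)%90-45; d=c-C
print('rack rail',np.round([d@ex,d@ey],1),s,'deg',round(t,2),m.sum())
E
python3 look.py wrist w2
```

```text
time_s: 4.88
ee_pos: [0.5105, -0.0699, 0.0204]
eef_rot: [-3.141, -0.0, 1.743]
force: [-2.1, -0.9, 0.6]
grip_width: 0.0799
t 4.88 p [ 0.5105 -0.0699  0.0204] r [-3.141 -0.     1.743] f [-2.1 -0.9  0.6] w 0.08
tcp rail [-141.7  -13.3]
rack rail [-128.   -13.3] [15.4 89.2] deg 3.12 3767
```

View pics/w2.png

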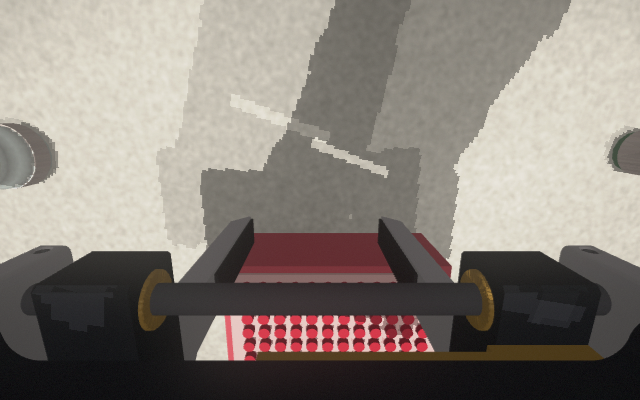

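The rack is now square against both fingertips: its deck edge runs level at row ~270. I'll carry on to the rail.

```bash
python3 -m inch '[0,0.6,0,0,0,0,0.85,0,0.6,0,0,0,0,0.85,0,0.6,0,0,0,0,0.85,0,0.6,0,0,0,0,0.85,0,0.5,0,0,0,0,0.85,0,0.4,0,0,0,0,0.85,0,0.2,0,0,0,0,0.85,0,0,0,0,0,0,0.85]'
python3 look.py top t2
```

```text
time_s: 5.92
ee_pos: [0.5449, -0.0639, 0.0205]
eef_rot: [3.141, 0.0, 1.743]
force: [-0.6, 0.6, 1.7]
grip_width: 0.0803
t 5.92 p [ 0.5449 -0.0639  0.0205] r [3.141 0.    1.743] f [-0.6  0.6  1.7] w 0.08
tcp rail [-106.9  -13.2]
rack rail [-35.6 -25. ] [29.  58.9] deg -3.48 71
```

```bash
python3 -m inch '[0,0.2,0,0,0,-0.002,0.85,0,0.2,0,0,0,0,0.85,0,0.1,0,0,0,0,0.85,0,0,0,0,0,0,0.85]'; python3 -m inch '[0,0.15,0,0,0,0,0.85,0,0.1,0,0,0,0,0.85,0,0,0,0,0,0,0.85]'
```

```text
time_s: 6.48
ee_pos: [0.5453, -0.0637, 0.0204]
eef_rot: [-3.131, -0.002, 1.744]
force: [-38.3, -4.6, 27.5]
grip_width: 0.0798
time_s: 6.85
ee_pos: [0.5453, -0.0636, 0.0204]
eef_rot: [-3.125, -0.003, 1.744]
force: [-58.4, -7.6, 41.6]
grip_width: 0.0801
```

```bash
python3 -m inch '[0,-1,0,0,0,0,0.85,0,-1,0,0,0,0,0.85,0,-1.5,0,0,0,0,0.85,0,0,-4,0,0,0,0.85,0,0,-4,0,0,0,0.45,0,0,-4,0,0,0,0.45,4,1,0,0,0,0.174,0.45,0,0,0,0,0,0.174,0.45,0,0,0,0,0,0.174,0.45,0,0,0,0,0,0.174,0.45,0,0,0,0,0,0.174,0.45,0,0,0,0,0,0.174,0.45,0,0,0,0,0,0.174,0.45,0,0,0,0,0,0.174,0.45,0,0,0,0,0,0.18,0.45,0,0,0,0,0,0,0.45]'
python3 look.py wrist w3
```

```text
time_s: 8.85
ee_pos: [0.5205, -0.0276, 0.1405]
eef_rot: [3.142, -0.0, 0.174]
force: [0.4, 0.1, 0.2]
grip_width: 0.0423
t 8.85 p [ 0.5205 -0.0276  0.1405] r [ 3.142 -0.     0.174] f [0.4 0.1 0.2] w 0.042
tcp rail [-124.8   26.7]
rack rail [-53.1  -0.5] [ 86.7 126.6] deg 0.08 6373
```

View pics/w3.png

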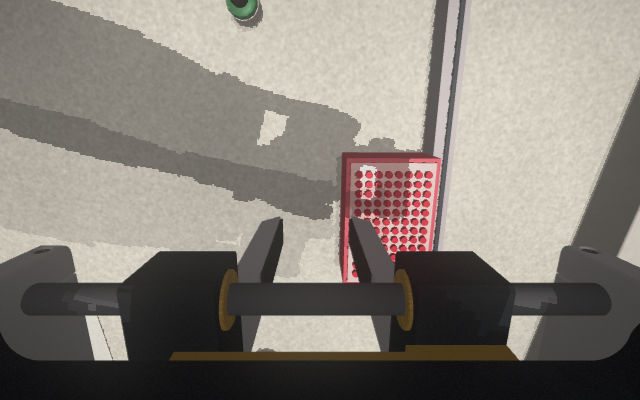

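The rack is flush and square to the rail, with its free end at row ~155. Next I'll go round to that end and push along the rail.

```bash
python3 -m inch '[3.5,-3.45,0,0,0,0.006,0.45,3.5,-3.45,0,0,0,0,0.45,0,0,4,0,0,0,0.45,0,0,4,0,0,0,0.45,0,0,4,0,0,0,0.45,0,1,0,0,0,0,0.45,0,0.8,0,0,0,0,0.45,0,0.7,0,0,0,0,0.45,0,0.7,0,0,0,0,0.45,0,0.7,0,0,0,0,0.45,0,0.7,0,0,0,0,0.45,0,0.7,0,0,0,0,0.45,0,0.7,0,0,0,0,0.45,0,0.7,0,0,0,0,0.45,0,0.7,0,0,0,0,0.45,0,0.7,0,0,0,0,0.45,0,0.7,0,0,0,0,0.45,0,0,0,0,0,0,0.45]'
python3 look.py wrist w4
```

```text
time_s: 11.15
ee_pos: [0.5924, -0.0353, 0.0203]
eef_rot: [3.141, 0.0, 0.166]
force: [0.6, 0.4, 0.2]
grip_width: 0.0422
t 11.15 p [ 0.5924 -0.0353  0.0203] r [3.141 0.    0.166] f [0.6 0.4 0.2] w 0.042
tcp rail [-55.2   7.1]
rack rail [-55.4 -43.6] [73.5 25. ] deg -0.22 3946
```

View pics/w4.png

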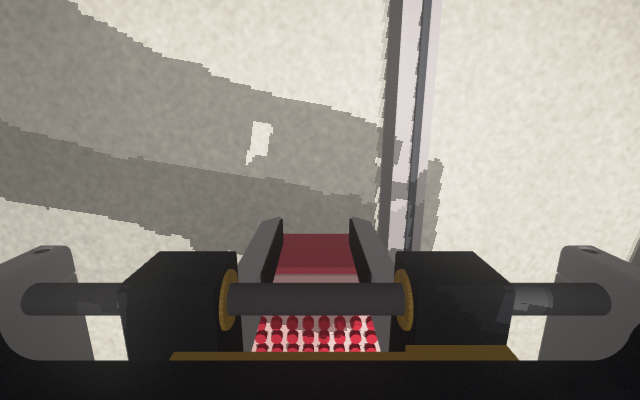

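The fingers sit squarely on the rack's end face, with its deck edge level at row ~275, and the rail lies clear to the right. I'll carry on towards the blue stop.

```bash
python3 -m inch '[0,0.7,0,0,0,0,0.45,0,0.7,0,0,0,0,0.45,0,0.7,0,0,0,0,0.45,0,0.7,0,0,0,0,0.45,0,0.7,0,0,0,0,0.45,0,0.7,0,0,0,0,0.45,0,0.7,0,0,0,0,0.45,0,0.7,0,0,0,0,0.45,0,0.7,0,0,0,0,0.45,0,0.7,0,0,0,0,0.45,0,0.5,0,0,0,0,0.45,0,0.4,0,0,0,0,0.45,0,0,0,0,0,0,0.45]'; python3 -m inch '[0,0.2,0,0,0,0,0.45,0,0.2,0,0,0,0,0.45,0,0,0,0,0,0,0.45]'
```

```text
time_s: 12.82
ee_pos: [0.6056, -0.1128, 0.0205]
eef_rot: [3.141, -0.0, 0.167]
force: [-0.1, 0.3, 0.8]
grip_width: 0.0421
time_s: 13.2
ee_pos: [0.6063, -0.1165, 0.0205]
eef_rot: [3.141, -0.0, 0.167]
force: [0.2, -0.1, 0.1]
grip_width: 0.0426
```

```bash
for i in 1; do python3 -m inch '[0,0.2,0,0,0,0,0.45,0,0.2,0,0,0,0,0.45,0,0,0,0,0,0,0.45]'; done; python3 -m inch '[0,0.2,0,0,0,0,0.45,0,0.1,0,0,0,0,0.45,0,0,0,0,0,0,0.45]'
```

```text
time_s: 13.58
ee_pos: [0.6069, -0.1206, 0.0204]
eef_rot: [3.141, 0.0, 0.167]
force: [0.3, -0.6, -0.6]
grip_width: 0.0424
time_s: 13.95
ee_pos: [0.6069, -0.1211, 0.0204]
eef_rot: [-3.138, 0.001, 0.168]
force: [-4.6, 17.4, 6.4]
grip_width: 0.0423
```

It has made contact with the stop. I'll back off, go round to the robot's side and look before the final squaring push.

```bash
python3 -m inch '[0,-1,0,0,0,0,0.45,0,-1,0,0,0,0,0.45,0,-1.3,0,0,0,0,0.45,0,0,-4,0,0,0,0.45,0,0,-4,0,0,0,0.45,0,0,-4,0,0,0,0.85,-3.2,3.5,0,0,0,-0.174,0.85,0,0,0,0,0,-0.174,0.85,0,0,0,0,0,-0.174,0.85,0,0,0,0,0,-0.174,0.85,0,0,0,0,0,-0.174,0.85,0,0,0,0,0,-0.174,0.85,0,0,0,0,0,-0.174,0.85,0,0,0,0,0,-0.174,0.85,0,0,0,0,0,-0.18,0.85,-3.5,-3.2,0,0,0,0,0.85,-3.4,-3.1,0,0,0,0,0.85,0,0,0,0,0,0,0.85]'
python3 look.py wrist w5; python3 look.py top t5
```

```text
time_s: 16.2
ee_pos: [0.5244, -0.2107, 0.1406]
eef_rot: [-3.142, 0.0, 1.736]
force: [-0.1, -0.3, -1.1]
grip_width: 0.0799
t 16.2 p [ 0.5244 -0.2107  0.1406] r [-3.142  0.     1.736] f [-0.1 -0.3 -1.1] w 0.08
tcp rail [-151.6 -154.5]
rack rail [ -79.  -153.3] [ 38.7 127.9] deg -0.19 1352
t 16.25 p [ 0.5252 -0.2096  0.1406] r [3.141 0.    1.737] f [ 0.2 -0.  -0.5] w 0.079
tcp rail [-150.6 -153.5]
rack rail [ -52.3 -159.7] [ 76.7 114. ] deg 0.6 358
```

View pics/w5.png

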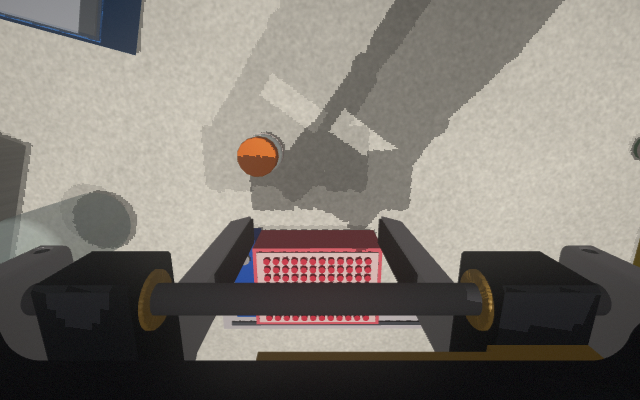

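The rack sits at the blue stop (left, ~250,270), with the jar at (257,155) untouched. I'll step forward so the descent clears the jar, then press gently towards the rail.

```bash
python3 -m inch '[0,2.3,0,0,0,-0.003,0.85,0,0,4,0,0,0,0.85,0,0,4,0,0,0,0.85,0,0,4,0,0,0,0.85,0,0.8,0,0,0,0,0.85,0,0.6,0,0,0,0,0.85,0,0.3,0,0,0,0,0.85,0,0.2,0,0,0,0,0.85,0,0,0,0,0,0,0.85]'; python3 -m inch '[0,0.2,0,0,0,0,0.85,0,0.1,0,0,0,0,0.85,0,0,0,0,0,0,0.85]'; python3 -c "
from h import *
o=obs(); d=o['ee_pos'][:2]*1000-[648,-33]; a=np.radians(9.65); print(d@[np.cos(a),np.sin(a)], d@[-np.sin(a),np.cos(a)])"
```

```text
time_s: 17.42
ee_pos: [0.5672, -0.2022, 0.021]
eef_rot: [3.141, 0.0, 1.742]
force: [-0.5, -1.0, -0.2]
grip_width: 0.08
time_s: 17.8
ee_pos: [0.5687, -0.2018, 0.0206]
eef_rot: [-3.139, -0.001, 1.741]
force: [-13.0, -0.0, 8.7]
grip_width: 0.0797
t 17.8 p [ 0.5687 -0.2018  0.0206] r [-3.139e+00 -1.000e-03  1.741e+00] f [-13.   -0.    8.7] w 0.08
-106.51083800034439 -153.09478226842066
```

```bash
python3 -m inch '[0,-0.8,0,0,0,0,0.85,0,-0.8,0,0,0,0,0.85,0,-0.7,0,0,0,0,0.85,0,0,-4,0,0,0,0.85,0,0,-5,0,0,0,0.85,0,-4,-4,0,0,0,0.85,0,-4,-4,0,0,0,0.85,0,-3,-3,0,0,0,0.85,0,0,0,0,0,0,0.85]'
python3 look.py top t6; python3 look.py wrist w6; python3 - <<'E'
import numpy as np,cv2
p=cv2.imread('pics/w6.png'); cv2.imwrite('pics/w6c.png',cv2.resize(p[140:360,190:450],None,fx=3,fy=2.7,interpolation=cv2.INTER_CUBIC)[:600])
E
```

```text
time_s: 18.92
ee_pos: [0.4384, -0.225, 0.2228]
eef_rot: [3.138, 0.003, 1.741]
force: [0.9, 0.6, -0.4]
grip_width: 0.08
t 18.93 p [ 0.4384 -0.225   0.2228] r [3.138e+00 3.000e-03 1.741e+00] f [ 0.9  0.6 -0.4] w 0.08
tcp rail [-238.8 -154.1]
rack rail [ -55.9 -155.4] [ 68.9 105.5] deg 0.16 442
t 18.98 p [ 0.4388 -0.2245  0.221 ] r [3.140e+00 1.000e-03 1.741e+00] f [ 0.2  0.1 -0.9] w 0.08
tcp rail [-238.4 -153.7]
rack rail [ -31.2 -153.1] [ 43.4 127.8] deg 0.21 1766
```

View pics/w6c.png

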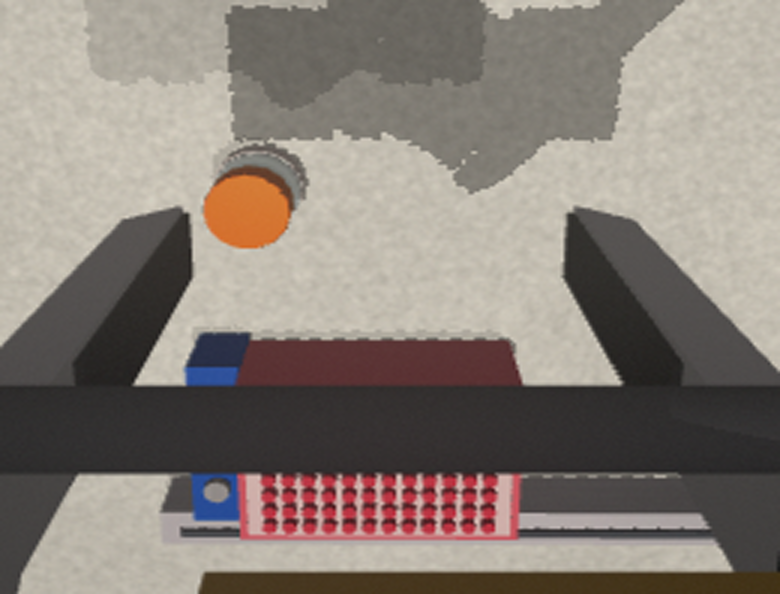

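In this crop the rack's end meets the blue stop at ~(245,350) with no bench showing between them, and its far side runs along the rail. But the rack is taller than the stop, so it could hide a small gap from this side. I'll go back to the free end and nudge once more to confirm contact.

```bash
python3 -m inch '[2.1,3.7,0,0,0,0,0.45,2.1,3.7,0,0,0,0,0.45,2.1,3.7,0,0,0,0,0.45,2.1,3.7,0,0,0,0,0.45,2,3.6,0,0,0,0,0.45,0,0,0,0,0,0.174,0.45,0,0,0,0,0,0.174,0.45,0,0,0,0,0,0.174,0.45,0,0,0,0,0,0.174,0.45,0,0,0,0,0,0.174,0.45,0,0,0,0,0,0.174,0.45,0,0,0,0,0,0.174,0.45,0,0,0,0,0,0.174,0.45,0,0,0,0,0,0.18,0.45,0,0,0,0,0,0,0.45]'
python3 look.py wrist w7
```

```text
time_s: 20.9
ee_pos: [0.6026, -0.0898, 0.2185]
eef_rot: [-3.141, 0.002, 0.172]
force: [-0.5, 0.4, -0.3]
grip_width: 0.0422
t 20.9 p [ 0.6026 -0.0898  0.2185] r [-3.141e+00  2.000e-03  1.720e-01] f [-0.5  0.4 -0.3] w 0.042
tcp rail [-54.2 -48.4]
rack rail [ -53.4 -136.6] [86.  96.4] deg 0.15 3780
```

```bash
python3 -m inch '[0,0,5,0,0,0.004,0.45,0,0,5,0,0,0,0.45,0,0,5,0,0,0,0.45,0,0,4.8,0,0,0,0.45,0,1,0,0,0,0,0.45,0,0.9,0,0,0,0,0.45,0,0.5,0,0,0,0,0.45,0,0.3,0,0,0,0,0.45,0,0.2,0,0,0,0,0.45,0,0,0,0,0,0,0.45]'; python3 -m inch '[0,0.2,0,0,0,0,0.45,0,0.1,0,0,0,0,0.45,0,0,0,0,0,0,0.45]';  python3 -c "
from h import *
o=obs(); d=o['ee_pos'][:2]*1000-[648,-33]; a=np.radians(9.65); print(d@[np.cos(a),np.sin(a)], d@[-np.sin(a),np.cos(a)])"
```

```text
time_s: 22.2
ee_pos: [0.6073, -0.119, 0.0227]
eef_rot: [3.141, -0.0, 0.166]
force: [0.0, 0.6, 0.3]
grip_width: 0.0422
time_s: 22.58
ee_pos: [0.6077, -0.1209, 0.0225]
eef_rot: [-3.14, 0.0, 0.167]
force: [-0.1, 6.6, 2.6]
grip_width: 0.0423
t 22.57 p [ 0.6077 -0.1209  0.0225] r [-3.14   0.     0.167] f [-0.1  6.6  2.6] w 0.042
-54.43037799797068 -79.9040291793103
```

Contact came at the same place as before (-79.9 mm), so the rack is against the stop. One small press, then I'll draw clear.

```bash
python3 -m inch '[0,0.1,0,0,0,0,0.45,0,0,0,0,0,0,0.45,0,-0.8,0,0,0,0,0.45,0,-1,0,0,0,0,0.45,0,-1.2,0,0,0,0,0.45,0,0,-4,0,0,0,0.45,0,0,-5,0,0,0,0.45,0,0,-5,0,0,0,0.45,0,-4,-4,0,0,0,0.45,0,-4,0,0,0,0,0.45,0,-4,0,0,0,0,0.45,0,0,0,0,0,0,0.45,0,0,0,0,0,0,0.45]'
python3 look.py wrist w8; python3 look.py top t8; python3 - <<'E'
import cv2
p=cv2.imread('pics/t8.png'); cv2.imwrite('pics/t8c.png',cv2.resize(p[130:280,240:500],None,fx=3,fy=3,interpolation=cv2.INTER_CUBIC))
E
```

```text
time_s: 24.2
ee_pos: [0.5832, 0.0248, 0.2024]
eef_rot: [3.141, 0.0, 0.166]
force: [-0.4, 0.3, -0.1]
grip_width: 0.0421
t 24.2 p [0.5832 0.0248 0.2024] r [3.141 0.    0.166] f [-0.4  0.3 -0.1] w 0.042
tcp rail [-54.2  67.8]
rack rail [ -53.1 -131. ] [72.2 56.2] deg 0.21 1626
t 24.25 p [0.5832 0.0243 0.2024] r [3.141 0.    0.165] f [-0.1 -0.2 -0.5] w 0.042
tcp rail [-54.2  67.4]
rack rail [ -55.2 -155.1] [ 69.1 104.8] deg 0.47 434
```

View pics/w8.png

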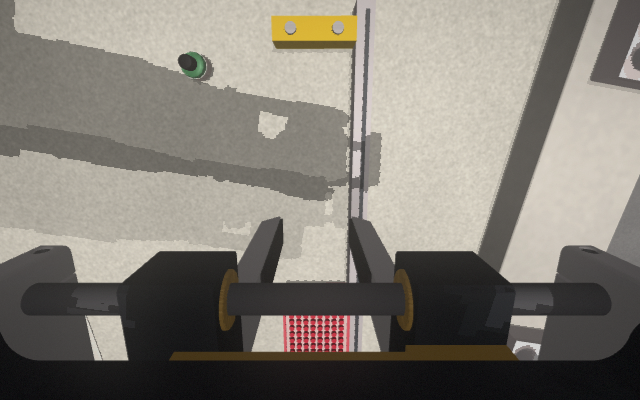

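View pics/t8c.png

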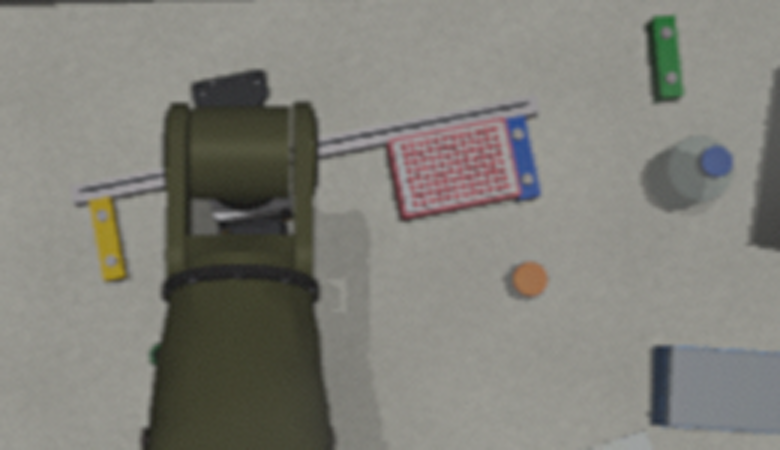

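The rack sits in the corner at ~(455,165) of the crop, along the rail and against the blue stop. The jar, bottle and blue rack are where they were, and the hand is clear. Handing in.

```bash
python3 -c "
from station import ctrl; print(ctrl.hand_in())"
```

```text
the job is handed in; nothing more can be done
None
```

The pink rack is in the corner between the rail and the blue stop, and the job was handed in at about 24 s of the 48 s allowed.

**Moves:** I pushed its long side square against the rail with both fingertips, then slid it along the rail to the blue stop. One more light push on each side followed, and then I drew the hand clear. The rack was only pushed, never lifted.

**Last checks:**
- **Contact:** On the repeat pushes the fingers met resistance at the same places as before, −106.5 mm towards the rail and −79.9 mm towards the stop.
- **Squareness:** The wrist camera put the rack within about 0.2° of the rail.
- **Pictures:** The final top view shows the rack in the corner with the jar, clear bottle and blue rack where they were. The wrist view shows the vial standing. I did not check the bystanders on the left, but the hand only passed high above that side.

**What did not fully agree:**
- **End gap:** The cameras place the rack's end up to about 1.5 mm short of where I reckoned it should lie. The rack hides any small gap at the stop, so there I relied on the contact force.
- **Top camera angle:** It read about 0.5° off square, from a coarse view with few pixels on the rack.
- **Push force:** The first push against the rail rose to about 72 N at the wrist (58 N along the push, 42 N upwards). That was more than I intended, though under the 120 N limit, and it was carried by the fingertips.

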